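# Snap the retaining clip onto the tape-roll stand

### The job

One of the two small stands carries a roll of tape with a pale metal disc on top. Pick up the orange spring clip by its upright tab and push it sideways onto the neck of that stand's spindle, between the disc and the cap, until it snaps fully home, lying level. Then let go of it, and do not push away or knock over the salt shaker.

Things in the scene. Friction and masses are not known exactly. Their poses are not given: they have to be found in the camera images.
- clip: Orange spring clip, about 74 g, flat on the worktop. Origin: seat centre (spindle axis goes there), underside; +x out of the mouth, z up. Plate 12 thick, 40 wide, x -34 to 28. Upright grip tab at x -48, y 0: 28 long (x), 14 thick (y), top z 48. Sprung jaws: throat 14 wide at x 9 spreads round the 20 mm neck; mouth 36 wide at x 28; stop bar at x -12. Pushing on along +x takes 5 to 15 N, then snaps
- roll_stand: Fixed round stand with the cream tape roll; clip may come from any side. Origin: on the worktop, on the spindle axis. Black base 100 mm dia; roll 98 dia, z 12 to 37; thin metal disc 88 dia, top z 41; neck 20 dia, z 41 to 65 (the clip belongs here and rests on the disc, underside at z 41); cap 32 dia, z 65 to 77, too wide for the clip to pass over
- bare_stand: The other fixed stand: same black base (100 mm dia, 12 high), 20 mm spindle and cap (top at z 77), but no roll and no disc: not the one to clip. Origin on the worktop, on the spindle axis
- salt_shaker: Salt shaker with grey top, 44 mm diameter, 90 mm tall, standing loose behind the stands; leave it standing. Origin at the centre of its underside

How it is judged (in metres and radians):
At the end, for the whole second after the job is handed in: The clip's seat centre is within 6 mm (horizontally) of the axis of the stand with the tape roll, its underside 36 to 50 mm above the worktop (in the neck between disc and cap), level within 10 degrees, and it is at rest; the salt shaker has not moved more than 30 mm or tipped more than 20 degrees (horizontal distance between clip and roll_stand below 0.006 m and z of clip in the frame of roll_stand between 0.036 and 0.05 m and angle between clip's own z axis and vertical below 0.17 rad and linear speed of clip below 0.02 m/s); the robot touches nothing.
It fails at once if the salt shaker is pushed away or knocked over (distance of salt_shaker from where it was at the start of the episode above 0.03 m or angle between salt_shaker's own z axis and vertical above 0.35 rad).
It also fails if it takes over 38 s, if anything falls off the work surface, if the arm or the gripper's body presses on something with over 40 N, if the wrist force passes 120 N, or if a joint passes its speed limit or range.

### The arm

A 6-joint arm with a two-finger parallel gripper is mounted at the origin on the work surface; the furniture and walls round the work are solid. World frame = base frame: x ahead of the robot, y to its left, z up, the work surface at z = 0. Lengths are in mm, angles in degrees, forces in N, time in s.
With the tool pointing down it reaches from about 350 to 850 mm from the base axis. Payload 8.1 kg.
Tool frame: the origin (TCP) lies midway between the tips of the shut fingers; the grasp point (between the pads) lies 19 mm behind it; y points along the fingers, x is the direction in which the jaws open and shut, and the axes are right-handed (so a half turn about y gives the same grasp; the last joint's range is limited). The gripper opens to 85 mm and grips with 20 to 120 N. Pads are 22 mm wide; open, the fingers measure 114 mm over their backs; the gripper's body (76 mm by 85 mm) begins 54 mm behind the grasp point. The pads swing forward as they close: fully open they stand 13 mm farther back than shut.
Start: joints at [70.336, 7.471, 85.268, -0, 87.261, -4.893], TCP at [152.95, 580.182, 231.292] pointing down, gripper open.
Joint ranges: [-169.43, 169.43], [-51.17, 129.36], [1.28, 143.12], [-76.62, 256.62], [0, 156.53], [-152.29, 152.29]. Speed limits (degrees/s): [136.94, 136.94, 159.86, 180, 180, 180].

### API

Orientations are given as [roll, pitch, yaw] about the fixed x, y, z axes, in that order (R = Rz(yaw) Ry(pitch) Rx(roll)).
In Python, from bench import r gives the robot as it stands.
- The arm moves only by the tool move_arm, never from a script. Its arguments are lists of equal length, an entry for each row: "linear": the shift along the tool's x, y, z normalised to -1 to 1, where 1 is 300 mm, a list of three; "twist": the turn, a rotation vector about the tool's x, y, z normalised to -1 to 1, where 1 is pi/2 rad, a list of three; "hand": the opening, from -1 (shut) to 1 (fully open). A call has 1 to 12 rows; each row is the pose to reach, as a shift and turn from the pose measured when the call began, along the tool's axes at that moment; what a row does not reach only later rows make up. A row lasts 1/12 s, in which the tool goes at most 41.7 mm and 7.16 degrees, less where a joint would pass 70% of its speed; a pose out of reach is approached as far as the arm can. A call with a number of a shift or a turn outside -1 to 1 is refused whole. A call with a gripper value outside its range is refused whole. The fingers move at their own pace and stop on an object; "force" is the grip in N (left out, the last holds). Time passes only in rows, so rows that repeat a pose let the fingers close. It gives the time, the measured TCP pose, the force and the opening at its end, in the units of the state.
- r.sense(): the state, without advancing time (a new reading comes with each control period).
- r.snapshot(name): name is "scene" or "top" or "wrist"; returns a dict with "frame" (384x512x3 uint8, red, green, blue), "range_z" (384x512 float32, mm along the optical axis (not along the pixel's ray), 0 where there is no reading), "intrinsics" (3x3 intrinsics, pixels), "R" (3x3) and "t" (3): a world point X has camera coordinates R X + t; the wrist camera has in their place "hand_eye" (4x4, takes a point from camera to tool coordinates, whose origin is the TCP and whose axes are the tool frame's). Camera axes: x right, y down, z forward; pixel columns grow to the right and rows downward; lengths in mm; the calibration is good to about 2 mm. A picture is of the moment at which its call begins: read the wrist's pose just before it.
- r.hand_in(): hands the job in, once; it reports no verdict.
The state is a dict: "time": time; "joint_pos": joint angles; "qd": joint speeds; "joint_efforts": joint torques, N m; "tool_pos": TCP position; "tcp_rot": TCP orientation; "ft_force": force on the tool from outside, world axes, zero at the start; "wrist_torque": the same for the moment, N m; "finger_gap": finger opening in mm.
Only numpy, scipy, OpenCV 4.12 (cv2) and the standard library are available. Lean on these libraries where they do the work, as an engineer would, in place of code of your own. Each camera call takes 0.05 s, during which the arm holds its last target. There are 200 camera calls.

## Working session

There is one attempt and no reset: what is moved stays moved. The work goes in short steps, Python scripts to look and compute and a tool call to move; the robot and the scene stay as the last step left them, time stands still between calls to the robot, and variables do not carry over. Pictures are saved under pics/ and viewed, on a budget of 10 in all, crops included, one or two more only if the job needs it, and the job is handed in when it is done.

Besides the shell and the picture viewer there is one more tool, called after "Request:" by a JSON object that holds its "api" and its "payload", one argument or row to a line. move_arm: Moves the arm, as the interface text tells. Scaled input: -1 to 1 covers 300 mm each way for a shift and pi/2 rad each way for a turn. Its arguments: {"type":"object","properties":{"linear":{"type":"array","items":{"type":"array","items":{"type":"number","minimum":-1,"maximum":1}}},"twist":{"type":"array","items":{"type":"array","items":{"type":"number","minimum":-1,"maximum":1}}},"hand":{"type":"array","items":{"type":"number"}},"force":{"type":"number"}},"required":["linear","twist","hand"]}

```bash
mkdir -p pics; cat > h.py <<'E'
import numpy as np, cv2
from bench import r
def snap(n):
    s=r.sense(); d=r.snapshot(n); d['s']=s; return d
def save(d,f): cv2.imwrite(f'pics/{f}.png',cv2.cvtColor(d['frame'],cv2.COLOR_RGB2BGR))
def cloud(d):
    z=d['range_z'].astype(float);K=d['intrinsics'];v,u=np.mgrid[:z.shape[0],:z.shape[1]]
    P=np.stack([(u-K[0,2])/K[0,0]*z,(v-K[1,2])/K[1,1]*z,z],-1)
    return (P-d['t'])@d['R']
E
python3 - <<'E'
from h import *
print(r.sense())
a=snap('top');b=snap('scene')
cv2.imwrite('pics/both.png',cv2.resize(np.vstack([a['frame'],b['frame']])[...,::-1],None,fx=.78,fy=.78))
for d in(a,b):
    P=cloud(d);hsv=cv2.cvtColor(d['frame'],cv2.COLOR_RGB2HSV)
    m=(hsv[...,0]>4)&(hsv[...,0]<20)&(hsv[...,1]>150)&(hsv[...,2]>90)&(d['range_z']>0)
    n,l,st,c=cv2.connectedComponentsWithStats(m.astype(np.uint8))
    for i in range(1,n):
        if st[i,4]>40:
            q=P[l==i];print(st[i],q.min(0),q.max(0),np.median(q,0))
    print(d['t'],-d['R'].T@d['t'],d['intrinsics'])
E
```

```text
{'time': 0.0, 'joint_pos': array([ 7.03362290e+01,  7.51713794e+00,  8.53304516e+01,  1.81616470e-03,
        8.72617935e+01, -4.89446206e+00]), 'qd': array([ 0.03714   , -0.16070112,  0.09548908, -0.00045334, -0.06234228,
        0.0075562 ]), 'joint_efforts': array([ 1.70257766e-05, -5.69384372e+01, -5.00562501e+01, -6.89283843e-05,
        1.43924786e-02, -6.38265206e-06]), 'tool_pos': array([152.74836006, 579.65001072, 230.21204406]), 'tcp_rot': array([-89.98886005,   0.10882936,  75.23061316]), 'ft_force': array([-0.32102061, -0.22407169,  0.48083285]), 'wrist_torque': array([ 0.00477219, -0.01526587,  0.02412881]), 'finger_gap': 85.1434034843892}
[151 211  28  53 607] [402.9212732  180.15381572  -2.56335126] [497.48291332 231.38421558  52.38151702] [446.67453381 201.18889688  13.15326432]
[ 58.11323375 529.10451792 821.97746903] [438.83619913  50.47922719 873.98531816] [[472.73044604   0.         252.07201523]
 [  0.         472.73044604 189.61802416]
 [  0.           0.           1.        ]]
[157 173  42  35 476] [404.98711432 179.1103597   -3.21725944] [526.88755466 275.8708
[... 791 characters left out ...]
.34526916   0.33245285]
[189 327  43  57 490] [ 192.06741108 -176.70840896   -3.32085438] [ 304.04933765 -126.06705486    3.79018482] [ 232.5021405  -154.69311907    0.37084591]
[160 348  14  17  51] [ 178.18569826 -100.34220643   -1.3877482 ] [209.0647272  -88.36955571   2.44165179] [ 1.94869735e+02 -9.46998109e+01  1.24851172e-01]
[147 365  14  19  44] [ 145.59933137 -109.1293339    -1.35997955] [174.89720135 -96.93955654   2.89887437] [ 157.73890987 -103.10854454    0.43153692]
[-349.05111729  334.94745413  573.77385917] [ 107.3325779  -380.9034479   637.67954497] [[362.93252897   0.         252.20809677]
 [  0.         362.93252897 192.29602913]
 [  0.           0.           1.        ]]
```

View pics/both.png

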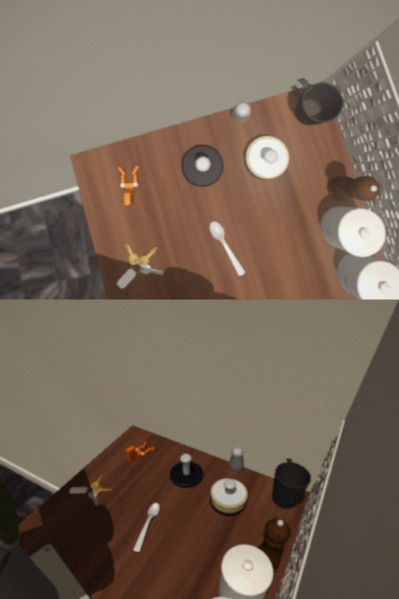

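Top view (scaled by 0.78): the clip is at about (128,185) with its mouth facing up the image. The bare stand is at (203,165), the roll stand with the disc at (268,157) and the shaker at (242,110). Next I'll measure them.

```bash
python3 - <<'E'
from h import *
d=snap('top');P=cloud(d);Z=P[...,2]
v,u=np.mgrid[:384,:512]
K,R,t=d['intrinsics'],d['R'],d['t'];C=-R.T@t
def ray(uv,z):
    w=np.linalg.solve(K,np.c_[np.atleast_2d(uv),np.ones(len(np.atleast_2d(uv)))].T).T@R
    return C+w*((z-C[2])/w[:,2])[:,None]
def comps(m,name,z):
    n,l,st,c=cv2.connectedComponentsWithStats(m.astype(np.uint8))
    for i in range(1,n):
        if st[i,4]>25:
            cs,_=cv2.findContours((l==i).astype(np.uint8),0,2)
            cc,rr=cv2.minEnclosingCircle(cs[0]); q=P[l==i]
            ctr=ray(c[i],z)[0]; print(name,st[i],'ray',ctr.round(1),'encl',ray(np.array(cc),z)[0].round(1),'dia',(2*rr*(C[2]-z)/K[0,0]).round(1),'z',np.median(q[:,2]).round(1))
box=(v>120)&(v<290)&(u>200)&(u<400)
comps(box&(Z>68)&(Z<84),'cap',77)
comps(box&(Z>34)&(Z<48),'disc',41)
comps(box&(Z>7)&(Z<18),'base',12)
comps((Z>84)&(Z<96)&(u>280)&(u<340)&(v<170),'shaker',90)
hsv=cv2.cvtColor(d['frame'],cv2.COLOR_RGB2HSV)
m=(hsv[...,0]>4)&(hsv[...,0]<20)&(hsv[...,1]>150)&(hsv[...,2]>90)&(u<200)&(u>140)&(v>200)&(v<280)
comps(m&(Z>40),'tab',48);comps(m&(Z<40)&(Z>5),'plate',12)
q=(m&(Z>40)).astype(np.uint8);cs,_=cv2.findContours(q,0,2);c=max(cs,key=len)
print('tabrect',ray(cv2.boxPoints(cv2.minAreaRect(c)),48).round(1))
cv2.imwrite('pics/crop.png',cv2.resize(d['frame'][195:275,130:210,::-1],None,fx=6,fy=6,interpolation=2))
print(R.round(3))
E
```

```text
cap [201 121 124  36 229] ray [613.6  25.8  77. ] encl [612.9  24.2  77. ] dia 215.6 z 75.8
cap [383 123  17  34  81] ray [ 598.9 -192.    77. ] encl [ 605.4 -199.9   77. ] dia 59.2 z 75.9
cap [302 132  20  19 102] ray [601.3 -56.4  77. ] encl [607.3 -59.8  77. ] dia 34.1 z 80.5
cap [338 191  19  19 272] ray [ 503.6 -115.9   77. ] encl [ 503.2 -115.9   77. ] dia 31.4 z 77.1
cap [251 201  19  18 267] ray [491.1  31.9  77. ] encl [491.1  32.   77. ] dia 30.9 z 77.3
disc [201 121 136  40 208] ray [616.8  14.8  41. ] encl [616.9  12.4  41. ] dia 247.6 z 41.2
disc [298 135  23  22  79] ray [599.7 -53.   41. ] encl [608.  -59.8  41. ] dia 41.3 z 40.9
disc [380 134  20  26  45] ray [ 596.3 -198.    41. ] encl [ 600.3 -205.1   41. ] dia 54.3 z 42.3
disc [ 316  175   55   54 2029] ray [ 503.8 -115.    41. ] encl [ 504.4 -116.2   41. ] dia 96.3 z 41.6
base [313 121  34  10  35] ray [ 648.6 -103.9   12. ] encl [ 648.6 -103.5   12. ] dia 62.4 z 12.8
base [390 126  10  24 159] ray [ 627.  -225.1   12. ] encl [ 622.6 -226.8   12. ] dia 43.0 z 9.4
base [269 132  37  12  44] ray [627. -23.  12.] enc
[... 351 characters left out ...]
 ray [483.7 -83.4  12. ] encl [ 494.6 -102.1   12. ] dia 93.1 z 10.9
shaker [281 114  59  18  87] ray [635.9 -56.5  90. ] encl [635.6 -56.7  90. ] dia 100.2 z 90.2
shaker [304 131  17  17 206] ray [607.2 -59.4  90. ] encl [607.1 -58.9  90. ] dia 28.5 z 88.2
tab [159 247  10  16 140] ray [419.8 201.1  48. ] encl [419.9 201.3  48. ] dia 29.0 z 48.6
plate [152 213  20  49 263] ray [450.6 207.2  12. ] encl [450.2 211.3  12. ] dia 92.3 z 13.1
plate [170 212   9  22  87] ray [476.6 188.   12. ] encl [475.8 183.9  12. ] dia 38.4 z 12.3
tabrect [[432.6 208.2  48. ]
 [432.2 192.6  48. ]
 [406.4 192.8  48. ]
 [406.9 208.3  48. ]]
[[-0.027 -1.     0.005]
 [-0.994  0.026 -0.108]
 [ 0.108 -0.008 -0.994]]
```

View pics/crop.png

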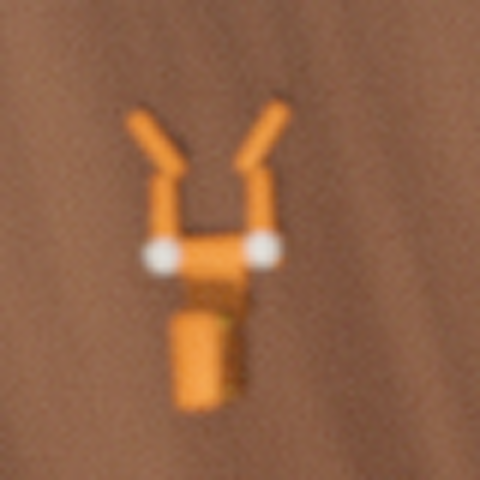

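The crop shows the clip with its mouth up the image: jaw tips at (135,115) and (283,108), pivots at (160,256) and (263,249), and tab top at (197,361). I'll get the yaw and the move to a point above the tab.

```bash
cat >> h.py <<'E'
from scipy.spatial.transform import Rotation as Ro
def ray(d,uv,z):
    K,R,t=d['intrinsics'],d['R'],d['t'];C=-R.T@t;uv=np.atleast_2d(np.asarray(uv,float))
    w=np.linalg.solve(K,np.c_[uv,np.ones(len(uv))].T).T@R
    return C+w*((z-C[2])/w[:,2])[:,None]
def goto(p,yaw):
    s=r.sense();A=Ro.from_euler('xyz',s['tcp_rot'],degrees=True)
    print('t',s['time'],s['tool_pos'].round(1),s['tcp_rot'].round(2),'F',s['ft_force'].round(1),'gap',s['finger_gap'].round(1))
    B=Ro.from_euler('xyz',[-90,0,yaw],degrees=True)
    print('linear',(A.inv().apply(np.array(p)-s['tool_pos'])/300).round(4),'twist',((A.inv()*B).as_rotvec()/(np.pi/2)).round(4))
E
python3 - <<'E'
from h import *
d=snap('top')
f=lambda a:np.array([130,195])+(np.array(a)+.5)/6-.5
L,Rr,l,rr=[ray(d,f(a),12)[0] for a in ([128,117],[288,107],[160,256],[263,249])]
T=ray(d,f([197,361]),48)[0]
print(L,Rr,l,rr,T)
ang=lambda a:np.degrees(np.arctan2(a[1],a[0]))
print(ang((L+Rr)/2-(l+rr)/2),ang((L+Rr)/2-T),ang(L-Rr)-90,ang(l-rr)-90)
for a in ([165,323],[217,315],):print(ray(d,f(a),48))
goto([420,201,100],91)
E
```

```text
[492.25710198 229.40368125  12.        ] [494.01134426 180.8374711   12.        ] [449.98825488 219.90418292  12.        ] [451.26320383 188.80416716  12.        ] [419.10537503 202.32047307  48.        ]
1.0328945958689066 2.1661507552446895 2.068660505727763 2.3475329944976835
[[430.23004015 211.48070255  48.        ]]
[[432.12168347 196.4672489   48.        ]]Traceback (most recent call last):
  File "<stdin>", line 10, in <module>
  File "h.py", line 17, in goto
    print('t',s['time'],s['tool_pos'].round(1),s['tcp_rot'].round(2),'F',s['ft_force'].round(1),'gap',s['finger_gap'].round(1))
                                                                                                      ^^^^^^^^^^^^^^^^^^^^^
AttributeError: 'float' object has no attribute 'round'
```

```bash
sed -i "s/s\['finger_gap'\].round(1)/s['finger_gap']/" h.py; python3 - <<'E'
from h import *
goto([419.5,201.5,90],92)
E
```

```text
t 0.2 [152.9 579.9 230.6] [-8.999e+01  6.000e-02  7.522e+01] F [-0.  -0.5  0.8] gap 85.21973363166491
linear [-0.9923  0.4698 -1.1811] twist [-0.0002 -0.1864 -0.0007]
```

Request:
{"api": "move_arm", "payload": {
  "linear": [
    [-0.5,0.1,-0.6],
    [-0.5,0.1,-0.6],
    [-0.5,0.1,-0.6],
    [-0.5,0.1,-0.6],
    [-0.5,0.1,-0.6],
    [-0.5,0.1,-0.6],
    [-0.5,0.1,-0.6],
    [-0.5,0.1,-0.6]
  ],
  "twist": [
    [0,-0.186,0],
    [0,-0.186,0],
    [0,-0.186,0],
    [0,-0.186,0],
    [0,-0.186,0],
    [0,-0.186,0],
    [0,-0.186,0],
    [0,-0.186,0]
  ],
  "hand": [1,1,1,1,1,1,1,1]
}}

```text
time: 0.87
tool_pos: [289.4, 387.7, 200.5]
tcp_rot: [-90.0, 0.1, 91.8]
ft_force: [0.2, 0.9, -0.5]
finger_gap: 85.5
```

```bash
python3 - <<'E'
from h import *
goto([419.5,201.5,90],92)
E
```

```text
t 0.8667 [289.4 387.7 200.5] [-8.996e+01  7.000e-02  9.178e+01] F [ 0.2  0.9 -0.5] gap 85.54928850324627
linear [-0.6333  0.3689 -0.4145] twist [-0.0005 -0.0024 -0.0008]
```

Request:
{"api": "move_arm", "payload": {
  "linear": [
    [-0.633,0.369,-0.415],
    [-0.633,0.369,-0.415],
    [-0.633,0.369,-0.415],
    [-0.633,0.369,-0.415],
    [-0.633,0.369,-0.415],
    [-0.633,0.369,-0.415],
    [-0.633,0.369,-0.415],
    [-0.633,0.369,-0.415],
    [-0.633,0.369,-0.415],
    [-0.633,0.369,-0.415]
  ],
  "twist": [
    [0,-0.002,0],
    [0,-0.002,0],
    [0,-0.002,0],
    [0,-0.002,0],
    [0,-0.002,0],
    [0,-0.002,0],
    [0,-0.002,0],
    [0,-0.002,0],
    [0,-0.002,0],
    [0,-0.002,0]
  ],
  "hand": [1,1,1,1,1,1,1,1,1,1]
}}

```text
time: 1.7
tool_pos: [419.6, 203.2, 90.8]
tcp_rot: [-90.0, 0.0, 92.0]
ft_force: [-0.7, -0.3, 0.5]
finger_gap: 85.3
```

```bash
python3 - <<'E'
from h import *
d=snap('wrist');save(d,'w1')
z=d['range_z'].astype(float);K=d['intrinsics'];v,u=np.mgrid[:384,:512]
p=np.stack([(u-K[0,2])/K[0,0]*z,(v-K[1,2])/K[1,1]*z,z],-1)@d['hand_eye'][:3,:3].T+d['hand_eye'][:3,3]
s=d['s'];P=Ro.from_euler('xyz',s['tcp_rot'],degrees=True).apply(p.reshape(-1,3)).reshape(p.shape)+s['tool_pos']
hsv=cv2.cvtColor(d['frame'],cv2.COLOR_RGB2HSV)
m=(hsv[...,0]>4)&(hsv[...,0]<20)&(hsv[...,1]>150)&(hsv[...,2]>80)&(z>0)
q=P[m];tab=q[(q[:,2]>43)&(q[:,2]<53)];print(len(q),len(tab))
if len(tab)>20: print(cv2.minAreaRect(tab[:,:2].astype(np.float32)),np.median(tab,0))
pl=q[(q[:,2]>8)&(q[:,2]<16)];print(len(pl),pl.min(0),pl.max(0)) if len(pl) else 0
goto([419.5,201.5,8],92)
E
```

```text
1453 258
((420.2459716796875, 202.00108337402344), (27.579116821289062, 13.6406831741333), 2.0658211708068848) [419.29083273 201.59129907  47.19370612]
838 [406.51069629 180.49291223   8.04635387] [495.68953222 228.78618874  15.92070296]
t 1.75 [419.7 203.3  90.9] [-9.003e+01  2.000e-02  9.208e+01] F [ 0.1 -0.5  0.3] gap 85.10173979927134
linear [-0.0059  0.2765  0.0009] twist [ 0.0004  0.0009 -0.0002]
```

View pics/w1.png

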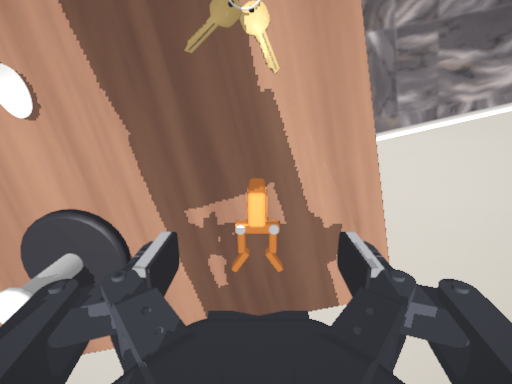

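The wrist view shows the tab at (257,205), centred between the fingers. The measured size and yaw match the spec (27.6 × 13.6 mm, 2.07°). Next: descend and grip.

Request:
{"api": "move_arm", "payload": {
  "linear": [
    [-0.005,0.1,0],
    [-0.005,0.18,0],
    [-0.005,0.25,0],
    [-0.005,0.2765,0],
    [-0.005,0.2765,0],
    [-0.005,0.2765,0],
    [-0.005,0.2765,0],
    [-0.005,0.2765,0],
    [-0.005,0.2765,0],
    [-0.005,0.2765,0],
    [-0.005,0.2765,0],
    [-0.005,0.2765,0]
  ],
  "twist": [
    [0,0,0],
    [0,0,0],
    [0,0,0],
    [0,0,0],
    [0,0,0],
    [0,0,0],
    [0,0,0],
    [0,0,0],
    [0,0,0],
    [0,0,0],
    [0,0,0],
    [0,0,0]
  ],
  "hand": [0.5,0,0,0,0,0,-1,-1,-1,-1,-1,-1],
  "force": 100
}}

```text
time: 2.75
tool_pos: [421.2, 202.4, 9.8]
tcp_rot: [-90.2, -0.0, 92.1]
ft_force: [-2.8, 0.7, 6.6]
finger_gap: 12.9
```

Request:
{"api": "move_arm", "payload": {
  "linear": [
    [0,0,0],
    [0,0,0],
    [0,0,0],
    [0,0,0],
    [0,0,0]
  ],
  "twist": [
    [0,0,0],
    [0,0,0],
    [0,0,0],
    [0,0,0],
    [0,0,0]
  ],
  "hand": [-1,-1,-1,-1,-1],
  "force": 100
}}

```text
time: 3.17
tool_pos: [421.2, 202.4, 9.8]
tcp_rot: [-90.2, -0.0, 92.1]
ft_force: [-0.2, 0.6, 1.7]
finger_gap: 12.9
```

```bash
python3 - <<'E'
from h import *
goto([420,201,108],92)
E
```

```text
t 3.1667 [421.2 202.4   9.8] [-9.019e+01 -5.000e-02  9.207e+01] F [-0.2  0.6  1.7] gap 12.943320530713194
linear [-0.0042 -0.3273  0.003 ] twist [0.0021 0.0008 0.0005]
```

Request:
{"api": "move_arm", "payload": {
  "linear": [
    [0,-0.05,0],
    [0,-0.12,0],
    [0,-0.22,0],
    [0,-0.327,0],
    [-0.1,-0.327,0.02],
    [-0.22,-0.327,0.03],
    [-0.34,-0.327,0.04],
    [-0.46,-0.327,0.05],
    [-0.58,-0.327,0.05],
    [-0.58,-0.327,0.05],
    [-0.58,-0.327,0.05]
  ],
  "twist": [
    [0,0,0],
    [0,0,0],
    [0,0,0],
    [0,0,0],
    [0,0,0],
    [0,0,0],
    [0,0,0],
    [0,0,0],
    [0,0,0],
    [0,0,0],
    [0,0,0]
  ],
  "hand": [-1,-1,-1,-1,-1,-1,-1,-1,-1,-1,-1]
}}

```text
time: 4.08
tool_pos: [412.1, 26.2, 107.7]
tcp_rot: [-90.2, -0.0, 91.8]
ft_force: [-1.0, 0.4, -0.1]
finger_gap: 12.8
```

```bash
python3 - <<'E'
from h import *
goto([404,-116,105],90)
E
```

```text
t 4.0833 [412.1  26.2 107.7] [-9.019e+01 -5.000e-02  9.181e+01] F [-1.   0.4 -0.1] gap 12.751225610184564
linear [-0.473   0.0084  0.0419] twist [0.0021 0.0201 0.0005]
```

Request:
{"api": "move_arm", "payload": {
  "linear": [
    [-0.12,0,0.02],
    [-0.24,0,0.03],
    [-0.36,0,0.04],
    [-0.473,0.008,0.042],
    [-0.473,0.008,0.042],
    [-0.473,0.008,0.042],
    [-0.473,0.008,0.042],
    [-0.473,0.008,0.042]
  ],
  "twist": [
    [0,0.02,0],
    [0,0.02,0],
    [0,0.02,0],
    [0.002,0.02,0],
    [0.002,0.02,0],
    [0.002,0.02,0],
    [0.002,0.02,0],
    [0.002,0.02,0]
  ],
  "hand": [-1,-1,-1,-1,-1,-1,-1,-1]
}}

```text
time: 4.75
tool_pos: [404.1, -114.4, 104.9]
tcp_rot: [-90.0, -0.1, 90.1]
ft_force: [-0.1, -0.3, -1.1]
finger_gap: 12.6
```

```bash
cat >> h.py <<'E'
def wcloud(d):
    z=d['range_z'].astype(float);K=d['intrinsics'];v,u=np.mgrid[:384,:512]
    p=np.stack([(u-K[0,2])/K[0,0]*z,(v-K[1,2])/K[1,1]*z,z],-1)@d['hand_eye'][:3,:3].T+d['hand_eye'][:3,3]
    s=d['s'];return Ro.from_euler('xyz',s['tcp_rot'],degrees=True).apply(p.reshape(-1,3)).reshape(p.shape)+s['tool_pos']
def orange(d):
    hsv=cv2.cvtColor(d['frame'],cv2.COLOR_RGB2HSV)
    return (hsv[...,0]>4)&(hsv[...,0]<20)&(hsv[...,1]>150)&(hsv[...,2]>80)&(d['range_z']>0)
E
python3 - <<'E'
from h import *
a=snap('top');w=snap('wrist');b=snap('scene')
cv2.imwrite('pics/v2.png',np.vstack([np.hstack([a['frame'][100:390,200:450],b['frame'][190:384,180:430] if 0 else cv2.resize(b['frame'][150:350,180:430],(250,284))]),cv2.resize(w['frame'],(500,300))])[...,::-1]) if a['frame'][100:390].shape[0]==284 else None
for n,d,P in(('top',a,cloud(a)),('wrist',w,wcloud(w))):
    q=P[orange(d)&(P[...,2]>70)&(P[...,2]<150)]
    print(n,len(q),q.min(0).round(1),q.max(0).round(1))
    X=P[...,0];Y=P[...,1];Z=P[...,2]
    k=(Z>72)&(Z<82)&(abs(X-503)<25)&(abs(Y+116)<25)&~orange(d)
    print('cap',k.sum(),P[k].min(0) if k.any() else 0,P[k].max(0) if k.any() else 0)
goto([404,-116,53],90)
E
```

```text
top 280 [ 416.8 -134.2   97.6] [474.3 -91.9 111. ]
cap 270 [ 488.21141918 -131.92741962   72.01383953] [ 519.05997778 -101.00274284   81.93327896]
wrist 2528 [ 388.9 -126.2   95.9] [ 460.6 -102.2  149. ]
cap 2 [ 488.44940912 -116.38105366   72.09230728] [ 488.73467672 -115.59574529   72.41812449]
t 4.9 [ 404.2 -114.8  105.1] [-9.001e+01 -6.000e-02  9.013e+01] F [ 0.2 -0.4 -1.2] gap 13.054974982469506
linear [-0.0042  0.1736  0.0005] twist [0.0001 0.0014 0.0007]
```

View pics/v2.png

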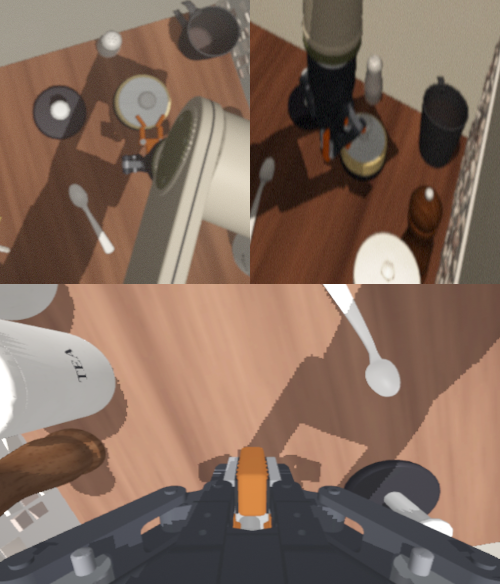

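The clip is held level. In the top crop its mouth points at the disc, with the cap at about (147,100) and the jaws at about (150,128). I'll refine the lateral offset with rays.

```bash
python3 - <<'E'
from h import *
a=snap('top')
hsv=cv2.cvtColor(a['frame'],cv2.COLOR_RGB2HSV)
m=(hsv[...,0]>3)&(hsv[...,0]<20)&(hsv[...,1]>150)&(hsv[...,2]>60)
v,u=np.where(m);zt=a['s']['tool_pos'][2]+2.2
p=ray(a,np.c_[u,v],zt);k=(abs(p[:,1]+115)<35)&(p[:,0]>425)&(p[:,0]<500);p=p[k]
for x0 in range(435,490,5):
    q=p[(p[:,0]>=x0)&(p[:,0]<x0+5)]
    if len(q): print(x0,len(q),np.sort(q[:,1]).round(0)[[0,-1]], q[q[:,1]<-113,1].mean().round(1) if (q[:,1]<-113).any() else 0, q[q[:,1]>-113,1].mean().round(1) if (q[:,1]>-113).any() else 0)
print(a['s']['tool_pos'])
big=cv2.resize(a['frame'][175:275,300:400,::-1],None,fx=5,fy=5,interpolation=2);cv2.imwrite('pics/v3.png',big)
E
```

```text
435 34 [-124.  -95.] -119.3 -108.6
440 33 [-131.  -95.] -127.3 -99.1
445 33 [-131.  -95.] -128.2 -99.1
450 35 [-132.  -96.] -127.5 -99.0
455 24 [-132.  -96.] -126.7 -99.6
460 19 [-132.  -99.] -127.5 -101.1
465 20 [-134.  -95.] -130.6 -97.4
470 15 [-136.  -92.] -133.0 -94.2
[ 404.15128238 -114.78311564  105.07788336]
```

View pics/v3.png

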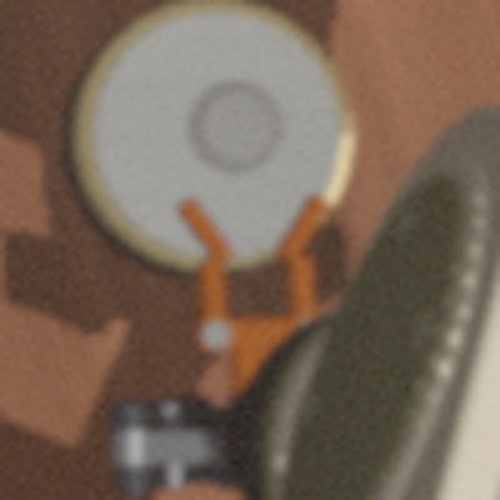

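```bash
python3 - <<'E'
from h import *
goto([404,-116.8,55],90)
E
```

```text
t 4.95 [ 404.1 -115.   105.1] [-9.001e+01 -6.000e-02  9.012e+01] F [-0.  -0.2 -1.3] gap 12.915711071783608
linear [-0.0062  0.167   0.0005] twist [0.0001 0.0013 0.0006]
```

Request:
{"api": "move_arm", "payload": {
  "linear": [
    [-0.007,0.05,0],
    [-0.007,0.1,0],
    [-0.007,0.15,0],
    [-0.007,0.167,0],
    [-0.007,0.167,0],
    [-0.007,0.167,0],
    [-0.007,0.167,0],
    [-0.007,0.167,0]
  ],
  "twist": [
    [0,0,0],
    [0,0,0],
    [0,0,0],
    [0,0,0],
    [0,0,0],
    [0,0,0],
    [0,0,0],
    [0,0,0]
  ],
  "hand": [-1,-1,-1,-1,-1,-1,-1,-1]
}}

```text
time: 5.62
tool_pos: [405.0, -117.3, 56.1]
tcp_rot: [-90.1, -0.0, 90.1]
ft_force: [1.2, -0.3, -0.2]
finger_gap: 12.9
```

```bash
python3 - <<'E'
from h import *
goto([435,-116.8,55],90)
a=snap('top');b=snap('scene')
hsv=cv2.cvtColor(a['frame'],cv2.COLOR_RGB2HSV)
m=(hsv[...,0]>3)&(hsv[...,0]<20)&(hsv[...,1]>150)&(hsv[...,2]>60)
v,u=np.where(m);p=ray(a,np.c_[u,v],57);p=p[(abs(p[:,1]+115)<35)&(p[:,0]>425)&(p[:,0]<500)]
print(p.min(0),p.max(0))
cv2.imwrite('pics/v4.png',np.hstack([cv2.resize(d['frame'][y:y+80,x:x+80,::-1],None,fx=5,fy=5,interpolation=2) for d,x,y in((a,310,175),(b,250,215))]))
E
```

```text
t 5.6167 [ 405.  -117.3   56.1] [-9.011e+01 -2.000e-02  9.012e+01] F [ 1.2 -0.3 -0.2] gap 12.924327033187138
linear [ 0.0015  0.0039 -0.1   ] twist [0.0012 0.0014 0.0002]
[ 425.75128805 -137.55743093   57.        ] [476.05019747 -95.87671196  57.        ]
```

View pics/v4.png

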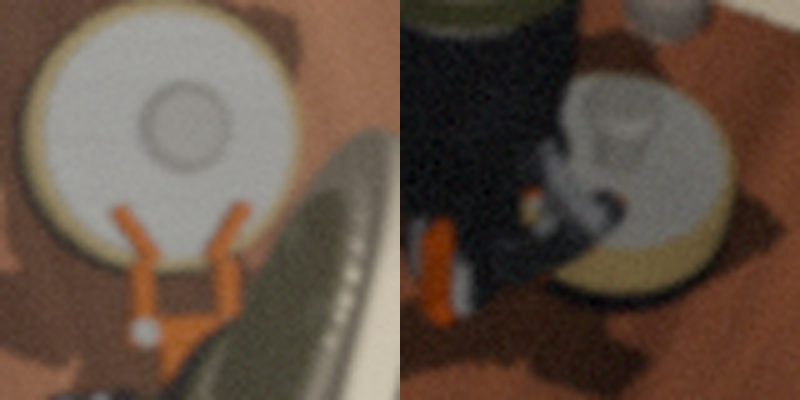

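Left crop: the jaws at (122,210) and (245,210) straddle the cap's column at (185,125). The lateral error is under 1 mm. Next, the push.

Request:
{"api": "move_arm", "payload": {
  "linear": [
    [0.002,0.003,-0.03],
    [0.002,0.003,-0.06],
    [0.002,0.003,-0.09],
    [0.002,0.003,-0.105],
    [0.002,0.003,-0.12],
    [0.002,0.003,-0.13],
    [0.002,0.003,-0.14],
    [0.002,0.003,-0.15],
    [0.002,0.003,-0.16],
    [0.002,0.003,-0.165]
  ],
  "twist": [
    [0,0,0],
    [0,0,0],
    [0,0,0],
    [0,0,0],
    [0,0,0],
    [0,0,0],
    [0,0,0],
    [0,0,0],
    [0,0,0],
    [0,0,0]
  ],
  "hand": [-1,-1,-1,-1,-1,-1,-1,-1,-1,-1]
}}

```text
time: 6.55
tool_pos: [453.9, -116.5, 54.7]
tcp_rot: [-90.0, -0.0, 90.1]
ft_force: [0.3, -0.5, -1.4]
finger_gap: 12.7
```

```bash
python3 - <<'E'
from h import *
goto([460,-116.8,55],90)
E
```

```text
t 6.55 [ 453.9 -116.5   54.7] [-9.004e+01 -3.000e-02  9.011e+01] F [ 0.3 -0.5 -1.4] gap 12.694339501577451
linear [-0.0009 -0.0011 -0.0203] twist [0.0004 0.0012 0.0004]
```

Request:
{"api": "move_arm", "payload": {
  "linear": [
    [0,0,-0.005],
    [0,0,-0.008],
    [0,0,-0.01],
    [0,0,-0.01]
  ],
  "twist": [
    [0,0,0],
    [0,0,0],
    [0,0,0],
    [0,0,0]
  ],
  "hand": [-1,-1,-1,-1]
}}

```text
time: 6.88
tool_pos: [457.3, -116.6, 55.0]
tcp_rot: [-90.1, -0.0, 90.1]
ft_force: [0.2, 0.1, -1.0]
finger_gap: 13.1
```

Request:
{"api": "move_arm", "payload": {
  "linear": [
    [0,0,-0.005],
    [0,0,-0.008],
    [0,0,-0.01],
    [0,0,-0.01]
  ],
  "twist": [
    [0,0,0],
    [0,0,0],
    [0,0,0],
    [0,0,0]
  ],
  "hand": [-1,-1,-1,-1]
}}

```text
time: 7.22
tool_pos: [459.2, -116.5, 54.7]
tcp_rot: [-89.9, -0.0, 90.1]
ft_force: [-5.0, 0.3, 4.0]
finger_gap: 13.1
```

```bash
python3 - <<'E'
from h import *
a=snap('top');b=snap('scene')
hsv=cv2.cvtColor(a['frame'],cv2.COLOR_RGB2HSV)
m=(hsv[...,0]>3)&(hsv[...,0]<20)&(hsv[...,1]>150)&(hsv[...,2]>60)
v,u=np.where(m);p=ray(a,np.c_[u,v],57);p=p[(abs(p[:,1]+115)<35)&(p[:,0]>445)&(p[:,0]<550)]
print(len(p),p.min(0),p.max(0))
cv2.imwrite('pics/v5.png',np.hstack([cv2.resize(d['frame'][y:y+80,x:x+80,::-1],None,fx=5,fy=5,interpolation=2) for d,x,y in((a,310,165),(b,250,205))]))
goto([459.2,-116.5,120],90)
E
```

```text
39 [ 484.41878669 -110.44566937   57.        ] [528.30116709 -94.84419478  57.        ]
t 7.3167 [ 459.2 -116.5   54.8] [-8.993e+01 -4.000e-02  9.012e+01] F [-6.  -0.2  4. ] gap 12.960592083922503
linear [ 2.000e-04 -2.175e-01  3.000e-04] twist [-0.0008  0.0013  0.0004]
```

View pics/v5.png

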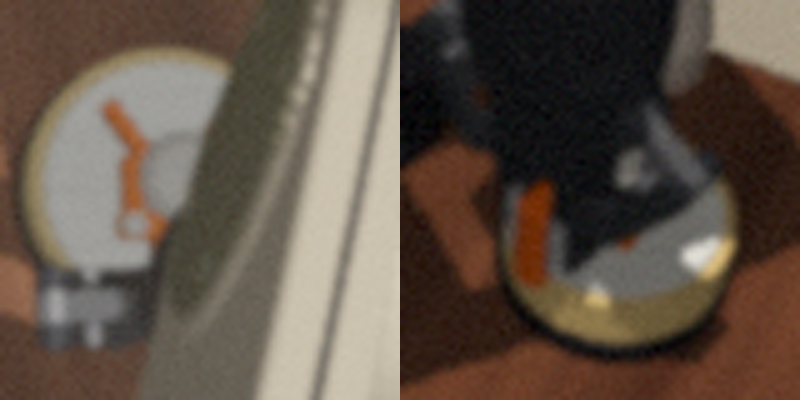

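Left crop: the jaw runs along the neck and its tip at (110,105) is past the cap. The estimated seat is at x ≈ 502 and the axis at 503.5. I'll push once more to be sure it reaches the stop.

Request:
{"api": "move_arm", "payload": {
  "linear": [
    [0,0,-0.005],
    [0,0,-0.008],
    [0,0,-0.012],
    [0,0,-0.012]
  ],
  "twist": [
    [0,0,0],
    [0,0,0],
    [0,0,0],
    [0,0,0]
  ],
  "hand": [-1,-1,-1,-1]
}}

```text
time: 7.65
tool_pos: [459.5, -116.5, 54.1]
tcp_rot: [-89.5, -0.1, 90.1]
ft_force: [-19.7, 0.2, 13.4]
finger_gap: 12.7
```

It stops firmly: about 20 N for 0.3 mm, above the 15 N snap limit, so it's home. Next: relax, lower it to the disc, open and retreat upward.

Request:
{"api": "move_arm", "payload": {
  "linear": [
    [0,0.003,0],
    [0,0.007,0.001],
    [0,0.01,0.001],
    [0,0.01,0.001],
    [0,0.01,0.001]
  ],
  "twist": [
    [0,0,0],
    [-0.005,0,0],
    [-0.005,0,0],
    [-0.005,0,0],
    [-0.005,0,0]
  ],
  "hand": [-1,-1,-1,-1,-1],
  "force": 50
}}

```text
time: 8.07
tool_pos: [459.1, -116.4, 51.1]
tcp_rot: [-89.9, -0.1, 90.1]
ft_force: [-2.1, -0.7, 0.1]
finger_gap: 12.6
```

Request:
{"api": "move_arm", "payload": {
  "linear": [
    [0,0,0],
    [0,0,0],
    [0,0,0],
    [0,0,0],
    [0,0,0],
    [0,0,0],
    [0,0,0]
  ],
  "twist": [
    [0,0,0],
    [0,0,0],
    [0,0,0],
    [0,0,0],
    [0,0,0],
    [0,0,0],
    [0,0,0]
  ],
  "hand": [-0.4,-0.1,0,0,0,0,0]
}}

```text
time: 8.65
tool_pos: [459.1, -116.5, 51.1]
tcp_rot: [-89.9, -0.1, 90.1]
ft_force: [-0.1, 0.0, -0.1]
finger_gap: 42.3
```

Request:
{"api": "move_arm", "payload": {
  "linear": [
    [0,-0.03,0],
    [0,-0.08,0],
    [0,-0.18,0],
    [0,-0.3,0],
    [0,-0.42,0],
    [0.1,-0.5,0.1],
    [0.2,-0.5,0.2],
    [0.2,-0.5,0.2],
    [0.2,-0.5,0.2],
    [0.2,-0.5,0.2]
  ],
  "twist": [
    [0,0,0],
    [0,0,0],
    [0,0,0],
    [0,0,0],
    [0,0,0],
    [0,0,0],
    [0,0,0],
    [0,0,0],
    [0,0,0],
    [0,0,0]
  ],
  "hand": [0,0,0,0,0,0,0,0,0,0]
}}

```text
time: 9.48
tool_pos: [399.5, -56.7, 202.0]
tcp_rot: [-90.0, -0.0, 90.2]
ft_force: [0.8, -0.2, -0.7]
finger_gap: 42.8
```

```bash
python3 - <<'E'
from h import *
a=snap('top');b=snap('scene');P=cloud(a);print(a['s']['tool_pos'],a['s']['ft_force'])
hsv=cv2.cvtColor(a['frame'],cv2.COLOR_RGB2HSV)
m=(hsv[...,0]>3)&(hsv[...,0]<20)&(hsv[...,1]>150)&(hsv[...,2]>60)
for z,lo,hi in((53,44,62),(89,78,96)):
    k=m&(P[...,2]>lo)&(P[...,2]<hi);v,u=np.where(k)
    p=ray(a,np.c_[u,v],z);j=(np.hypot(p[:,0]-490,p[:,1]+116)<70);p=p[j];q=P[v[j],u[j]]
    if len(p): print(z,len(p),p.min(0).round(1),p.max(0).round(1),np.median(q[:,2]),cv2.minAreaRect(p[:,:2].astype(np.float32)))
    if z==53:
        c=np.linalg.lstsq(np.c_[q[:,:2]-q[:,:2].mean(0),np.ones(len(q))],q[:,2],rcond=None)[0];print('slopes deg',np.degrees(c[:2]),c[2])
cv2.imwrite('pics/v6.png',np.hstack([cv2.resize(d['frame'][y:y+110,x:x+100,::-1],None,fx=4,fy=4,interpolation=2) for d,x,y in((a,300,130),(b,245,175))]))
E
```

```text
[399.50338644 -56.74673199 201.97022984] [ 0.79379093 -0.16403243 -0.68149098]
53 37 [ 498.8 -134.2   53. ] [529.5 -95.5  53. ] 53.61001427436058 ((514.0748291015625, -115.71717834472656), (28.367015838623047, 38.95322799682617), 3.711272954940796)
slopes deg [-0.56084608 -0.35386096] 53.80130768799934
```

View pics/v6.png

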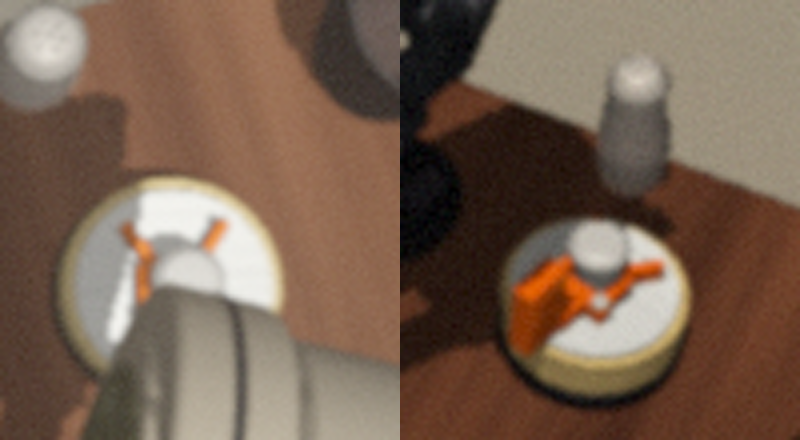

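The clip is on the neck and level: plate top at z = 53.6 mm, slopes under 1°. The shaker is standing. One last check is the tab position from the scene camera, then I'll hand in.

```bash
python3 - <<'E'
from h import *
b=snap('scene');P=cloud(b);hsv=cv2.cvtColor(b['frame'],cv2.COLOR_RGB2HSV)
m=(hsv[...,0]>3)&(hsv[...,0]<20)&(hsv[...,1]>150)&(hsv[...,2]>60)
k=m&(P[...,2]>83)&(P[...,2]<95)&(abs(P[...,0]-460)<50)&(abs(P[...,1]+116)<40)
v,u=np.where(k);p=ray(b,np.c_[u,v],89);print(len(p),p.min(0),p.max(0))
k=(P[...,2]>70)&(P[...,2]<81)&(abs(P[...,0]-503)<25)&(abs(P[...,1]+116)<25)&~m
v,u=np.where(k);p=ray(b,np.c_[u,v],77);print('cap',len(p),p.min(0),p.max(0))
k=(P[...,2]>84)&(P[...,2]<95)&(abs(P[...,0]-607)<25)&(abs(P[...,1]+59)<25);print('shaker top',P[k].mean(0))
E
```

```text
97 [ 440.92003675 -127.95270597   89.        ] [ 471.04344545 -112.47922557   89.        ]
cap 165 [ 484.66397405 -135.57983391   77.        ] [ 517.03743378 -104.98657925   77.        ]
shaker top [608.20607709 -60.87931127  87.79977283]
```

```bash
python3 -c "
from bench import r
print(r.hand_in(), r.sense()['time'])"
```

```text
the job is handed in; nothing more can be done
the job is handed in; nothing more can be done
```

The orange clip is on the neck of the tape-roll stand, released and level, and the job is handed in at about 9.6 s of the 38 s allowed. I gripped the clip by its tab and carried it clear of the bare stand. Then I pushed it along +x under the cap until it stopped firmly, lowered it to the disc, let go and drew the arm up and away.

**Checks that agreed:**
- **Fully home:** the last push reached about 20 N with only 0.3 mm of movement, above the 15 N snap limit, so I took it as against the stop. I did not see the snap itself in the force readings.
- **Height and level:** the plate top measured 53.6 mm, which puts the underside at about 41.6 mm. The slopes were under 1°.
- **Sideways position:** the jaws were centred at y ≈ −115.7 and the stand axis at −115.9.
- **Salt shaker:** it is standing, and its top measured within about 2 mm of its starting position.
- **Robot contact:** the fingers were open and the gripper was clear of everything at hand-in.

**Less certain:** the position along the push direction came out within about 1–3 mm of the axis, against the 6 mm allowed. The scene camera gave a tab-to-cap distance of about 45 mm where 48 was expected. Its cap position was also about 3–4 mm off the top camera's, probably because some of the cap's side was counted in the outline. After release the top camera could not see the tab.

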